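Close the sample chest

TASK

Close the insulated sample chest on the lab bench: push its leaning-back lid over past upright, let go and let it swing down by its own weight until it rests on its spring catch. Then press down with the fingertips on the pad at the lid's free edge until the catch snaps and the lid is fully shut, keep pressing steadily with about 10 N for a second to bed the seal, and let go. Be gentle, never more than 25 N on the chest or lid, and leave the other things on the bench where they stand.

Things in the scene. Friction and masses are not known exactly. Their poses are not given: they have to be found in the camera images.
- chest: White open insulated box fixed to the bench, 200 (own x) x 240 (own y) x 100 mm high, walls 18 mm. Origin: centre of its underside. The hinge runs along its own +x upper rim, parallel to its own y; the spring catch (steel nose) is in the middle of its -x face. A cold block full of tubes lies inside below the rim.
- lid (a joint): Lid angle, rad: 0 fully shut (hard stop); 1.9 leaning back on its stop, where it starts. White slab, 228 mm from hinge line to free edge, 244 mm along the hinge, 25 mm thick, underside level with the hinge line, 0.3 to 0.5 kg. Balances at about 1.45; below about 1.35 it swings down by itself, damped (0.4 N m s/rad; 2 to 8 s), and rests ajar on the catch at about 0.06.
- hinge (a point): Middle of the hinge line, 100 mm above the bench; axes as the chest's. The lid swings about the chest's own y through this point.
- lid_edge (a point): Middle of the lid's free edge, on its outer (upper when shut) face, 228 mm from the hinge line; axes turn with the lid (own x towards the hinge, own z out of the outer face). With the lid leaning back it is its highest part but for the 25 mm thickness, about 310 mm above the bench, and the outer face looks back and down, away from the box.
- lid_pad (a point): Centre of the foot of the press pad on the lid's outer face, 205 mm from the hinge line; axes as lid_edge. With the lid fully shut this point is 125 mm above the bench. The pad is a black rubber disc, 44 mm across, screwed in or out: its flat top stands 2 to 9 mm above this point, differently each time and not measured, so feel for it. It does not give.
- bottle: Bystander: closed amber bottle, diameter 56, 120 mm high; origin under its centre.
- beaker: Bystander: clear beaker, diameter 66, 80 mm high; origin under its centre.
- tube_rack: Bystander: orange tube rack 80 x 140 mm, 67 mm high with its tubes; origin under its centre.
- dishes: Bystander: stack of three clear culture dishes, diameter 88, 44 mm high; origin under its centre.
- catch_nose (a point): Centre of the steel spring nose (36 mm wide, 12 mm thick) on the chest's -x face, 89 mm above the bench; axes as the chest's. A tooth under the lid's free edge rests on it; roughly 5 to 12 N down on the pad makes it snap past after about 8 mm; the lid then goes on about 5 mm to its hard stop and stays shut.

How it is judged:
On the way, in this order (a step that is already met when the one before it is completed fails the run):
1. the lid is pushed over, past upright (value of joint lid between 0.3 and 1.35 rad), for 0.05 s.
2. the lid has swung down by its own weight and rests on the catch, untouched (value of joint lid between 0.03 and 0.1 rad and velocity of joint lid above -0.03 rad/s and contact force between each of the fingers, the arm and chest below 0.3 N), for 0.1 s.
3. the lid is fully shut and kept pressed with 5 to 18 N for at least 0.7 s (value of joint lid below 0.012 rad and contact force between the fingers and chest between 5 and 18 N), for 0.7 s.
At the end, for the whole second after the job is handed in: The lid is fully shut (within 0.012 rad), held by its catch, at rest and untouched by the robot; the bystanders stand where they stood (within 20 mm) (value of joint lid below 0.012 rad and velocity of joint lid below 0.05 rad/s and contact force between each of the fingers, the arm and chest below 0.1 N and distance of each of bottle, beaker, tube_rack, dishes from where it was at the start of the episode below 0.02 m).
It fails at once if more than 25 N on the chest or its lid (contact force between any of the fingers, the arm and chest above 25 N).
It fails at once if the lid is led down by the robot instead of swinging by its own weight (touched between 0.2 and 0.8 rad) (value of joint lid between 0.2 and 0.8 rad and contact force between any of the fingers, the arm and chest above 1 N).
It fails at once if a bystander (bottle, beaker, tube rack or dishes) is moved by more than 20 mm (distance of any of bottle, beaker, tube_rack, dishes from where it was at the start of the episode above 0.02 m).
It also fails if it takes over 61 s, if anything falls off the work surface, if the arm or the gripper's body presses on something with over 40 N, if the wrist force passes 120 N, or if a joint passes its speed limit or range.

ROBOT

A 7-joint arm with a two-finger parallel gripper is mounted at the origin on the work surface. World frame = base frame: x ahead of the robot, y to its left, z up, the work surface at z = 0. Lengths are in m, angles in rad, forces in N, time in s.
With the tool pointing down it reaches from about 0.4 to 0.85 m from the base axis. Payload 4.5 kg.
Tool frame: the origin (TCP) lies on the centre line of the jaws, within the pads' length; the fingertips stand 11 mm ahead of it and the grasp point (between the pads) lies 8 mm behind it; z points along the fingers, x is the direction in which the jaws open and shut, and the axes are right-handed (so a half turn about z gives the same grasp; the last joint's range is limited). The gripper opens to 88 mm and grips with 3 to 60 N. Pads are 18 mm wide; open, the fingers measure 123 mm over their backs; the gripper's body (75 mm by 187 mm) begins 45 mm behind the grasp point.
Start: joints at [1.168, 0.689, -0.195, 1.565, 0.157, 0.902, -0.215], TCP at [0.264, -0.566, 0.25] pointing down, gripper open.
Joint ranges: [-3.01, 3.01], [-0.46, 2.08], [-1.47, 1.51], [0.13, 2.56], [-1, 4.14], [0.04, 2.09], [-2.66, 2.66]. Speed limits (rad/s): [2.57, 2.57, 3.14, 3.14, 3.14, 3.14, 3.14].

INTERFACE

Orientations are given as a unit quaternion [x, y, z, w].
In Python, from plant import r, vision, order, nets gives the robot as it stands.
- The arm moves only by the tool send_rows, never from a script. Its argument "series" is a list of rows, each an object with "delta_pos": the shift along the tool's x, y, z in cm, a list of three; "turn": the turn about the tool's z in degrees; "jaw": the closure, from 0 (fully open) to 1 (shut). In form: [{"delta_pos": [x, y, z], "turn": turn, "jaw": jaw}, ...]. A call has 1 to 8 rows; each row is the pose to reach, as a shift and turn from the pose commanded when the call began, along the tool's axes at that moment; what a row does not reach only later rows make up. A row lasts 1/12 s, in which the tool goes at most 41.7 mm and 7.16 degrees, less where a joint would pass 70% of its speed; a pose out of reach is approached as far as the arm can. A call with a gripper value outside its range is refused whole. The fingers move at their own pace and stop on an object; "force" is the grip in N (left out, the last holds). Time passes only in rows, so rows that repeat a pose let the fingers close. It gives the time, the measured TCP pose, the force and the opening at its end, in the units of the state.
- r.get_state(): the state, without advancing time (a new reading comes with each control period).
- vision.snapshot(name): name is "side" or "top"; returns the picture (384x512x3 uint8, blue, green, red); there is no depth.
- vision.camera_params(name): a dict with "intrinsics" (3x3 intrinsics, pixels), "extrinsics" (4x4, takes a point from world to camera coordinates). Camera axes: x right, y down, z forward; pixel columns grow to the right and rows downward; lengths in m; the calibration is good to about 2 mm. A picture is of the moment at which its call begins. camera_params takes no time and is no camera call.
- order.finish_job(): hands the job in, once; it reports no verdict.
Trained networks look in the newest picture that a camera, given by its name, has taken for a name from the list of things; names that differ only in an ending like _2 or _b are one class to them, and where a whole thing is asked for, a point or a joint stands for the part that bears it (a point fixed in the world has none). Each returns a list of dicts, best first, with "score" (0 to 1); they miss things now and then, are a little off and sometimes report something else, mostly with a low value. They report only what shows in the picture. A call takes as long as a camera call.
- nets.boxes_of(camera, label): "location" ([row, column] as shares, 0 to 1, of the picture: columns of its width, rows of its height, amid what is visible of it).
- nets.trace(camera, label): "region" (384x512 bool, what is visible of it) and "location" ([row, column] as shares, 0 to 1, of the picture: columns of its width, rows of its height, amid what is visible of it).
The state is a dict: "clock": time; "q": joint angles; "qd": joint speeds; "joint_torque": joint torques, N m; "tool_pos": TCP position; "eef_rot": TCP orientation; "contact_force": force on the tool from outside, world axes, zero at the start; "moment": the same for the moment, N m; "opening": opening from 0.0 (shut) to 1.0 (fully open).
Only numpy, scipy, OpenCV 4.12 (cv2) and the standard library are available. Lean on these libraries where they do the work, as an engineer would, in place of code of your own. Each camera call takes 0.05 s, during which the arm holds its last target.

## Working session

There is one attempt and no reset: what is moved stays moved. The work goes in short steps, Python scripts to look and compute and a tool call to move; the robot and the scene stay as the last step left them, time stands still between calls to the robot, and variables do not carry over. Pictures are saved under pics/ and viewed, and the job is handed in when it is done.

Besides the shell and the picture viewer there is one more tool, called after ">>>" in YAML: its name, and indented under it one key for each argument. send_rows: Moves the arm, as the interface text tells. Its arguments: {"type":"object","properties":{"series":{"type":"array"},"force":{"type":"number"}},"required":["series"]}

```bash
ls; mkdir -p pics; python3 - <<'E'
from plant import r, vision, order, nets
import cv2, numpy as np
s=r.get_state()
for k,v in s.items(): print(k,np.round(v,4))
for n in ["side","top"]:
    cv2.imwrite(f"pics/{n}0.png",vision.snapshot(n))
    p=vision.camera_params(n); print(n,np.round(p["intrinsics"],2).tolist(),np.round(p["extrinsics"],4).tolist())
    for l in ["chest","lid","lid_edge","lid_pad","hinge","catch_nose","bottle","beaker","tube_rack","dishes"]:
        try: print(n,l,[(round(d["score"],2),round(d["location"][0]*384,1),round(d["location"][1]*512,1)) for d in nets.boxes_of(n,l)][:3])
        except Exception as e: print(l,e)
print(r.get_state()["clock"])
E
```

```text
pics
clock 0.0
q [ 1.1678  0.69   -0.1945  1.5663  0.1573  0.9025 -0.2151]
qd [-0.0015  0.0015  0.001  -0.002   0.0002  0.0009 -0.0002]
joint_torque [-7.00000e-04 -5.27558e+01 -1.26660e+00 -1.53426e+01 -5.26000e-02
  6.60000e-03  2.00000e-04]
tool_pos [ 0.2641 -0.5658  0.2489]
eef_rot [ 8.435e-01 -5.371e-01 -8.000e-04 -4.000e-04]
contact_force [-0.8685 -0.1098  0.4481]
moment [-0.0265  0.0085  0.0394]
opening 0.9982
side [[475.96, 0.0, 244.75], [0.0, 475.96, 183.89], [0.0, 0.0, 1.0]] [[-0.5518, -0.8338, 0.0152, 0.3137], [-0.6586, 0.4245, -0.6213, 0.4375], [0.5117, -0.3529, -0.7834, 0.8082], [0.0, 0.0, 0.0, 1.0]]
side chest [(0.94, 195.8, 238.8)]
side lid [(0.72, 172.7, 180.4)]
side lid_edge [(0.72, 174.4, 181.5), (0.29, 258.7, 171.3)]
side lid_pad [(0.86, 173.1, 180.6)]
side hinge [(0.7, 192.8, 240.5)]
side catch_nose [(0.94, 193.9, 241.2)]
side bottle [(0.81, 132.7, 297.3)]
side beaker [(0.75, 189.7, 161.3), (0.16, 173.6, 181.8)]
side tube_rack [(0.61, 181.3, 345.6), (0.3, 170.6, 180.4)]
side dishes [(0.58, 256.5, 170.4)]
top [[455.18, 0.0, 249.05], [0.0, 455.18, 181.27], [0.0, 0.0, 1.0]] [[0.0025, -1.0, -0.0003, -0.0163], [-0.9971, -0.0025, -0.0761, 0.6219], [0.0761, 0.0005, -0.9971, 0.9386], [0.0, 0.0, 0.0, 1.0]]
top chest [(0.78, 209.3, 200.7)]
top lid [(0.82, 205.1, 152.9)]
top lid_edge [(0.63, 200.2, 149.8)]
top lid_pad [(0.67, 202.5, 152.7)]
top hinge [(0.68, 209.3, 194.8)]
top catch_nose [(0.8, 210.7, 196.9)]
top bottle [(0.6, 154.5, 348.0), (0.52, 203.0, 149.6)]
top beaker []
top tube_rack [(0.7, 241.3, 357.9)]
top dishes []
1.1
```

```bash
python3 - <<'E'
import cv2
for n in ["side","top"]:
    cv2.imwrite(f"pics/{n}0b.png",cv2.resize(cv2.imread(f"pics/{n}0.png"),(800,600),interpolation=cv2.INTER_CUBIC))
E
```

```text
(no output)
```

View pics/side0b.png

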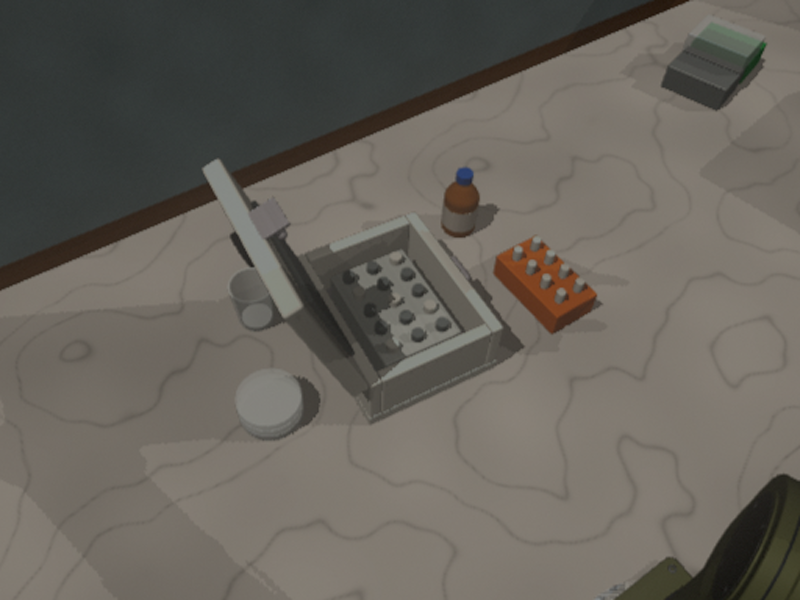

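View pics/top0b.png

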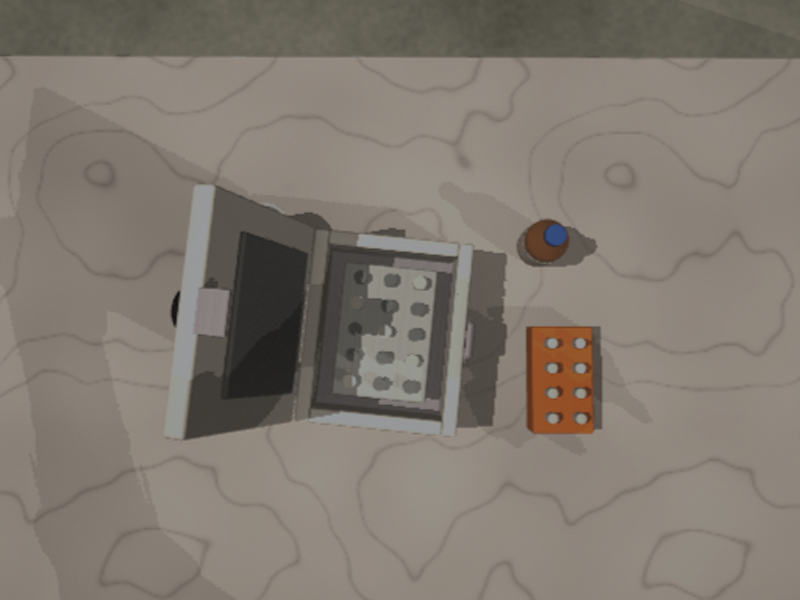

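The side view shows the chest with the lid leaning left, towards +y. The beaker (250,297) and the dishes (268,403) stand behind the lid. The bottle and rack are on the catch (-y) side. I'll fit the chest pose from the corner pixels in both views.

```bash
cat > h.py <<'E'
import numpy as np
from plant import r, vision, order, nets
from scipy.spatial.transform import Rotation as R
P={n:vision.camera_params(n) for n in("side","top")}
def proj(n,X):
    X=np.atleast_2d(X); E=np.array(P[n]["extrinsics"]);K=np.array(P[n]["intrinsics"])
    c=X@E[:3,:3].T+E[:3,3]; u=c@K.T; return u[:,:2]/u[:,2:]
def ray(n,u,v,z):
    E=np.array(P[n]["extrinsics"]);K=np.array(P[n]["intrinsics"])
    o=-E[:3,:3].T@E[:3,3]; d=E[:3,:3].T@np.linalg.solve(K,[u,v,1]); return o+d*(z-o[2])/d[2]
def chest2w(p,X):
    x,y,yaw=p[:3]; c,s=np.cos(yaw),np.sin(yaw); X=np.atleast_2d(X)
    return np.c_[x+c*X[:,0]-s*X[:,1],y+s*X[:,0]+c*X[:,1],X[:,2]]
def lid(a,d,y,h): return [0.1-d*np.cos(a)+h*np.sin(a),y,0.1+d*np.sin(a)+h*np.cos(a)]
E
cat > fit.py <<'E'
from h import *
import cv2
from scipy.optimize import least_squares
k=1.5625
obs=[("top",(472,246),(-.1,-.12,.1)),("top",(456,435),(-.1,.12,.1)),
("side",(410,216),(-.1,-.12,.1)),("side",(500,328),(-.1,.12,.1)),("side",(495,364),(-.1,.12,0)),("side",(372,421),(.1,.12,0))]
lo=[("top",(215,186),(.228,-.122,0)),("top",(187,438),(.228,.122,0)),("top",(196,185),(.228,-.122,.025)),("top",(166,437),(.228,.122,.025)),
("side",(221,160),(.228,-.122,0)),("side",(300,309),(.228,.122,0)),("side",(204,166),(.228,-.122,.025)),("side",(289,317),(.228,.122,.025))]
def f(p):
    e=[proj(n,chest2w(p,X))[0]-(np.array(u)+.5)/k for n,u,X in obs]
    e+=[proj(n,chest2w(p,lid(p[3],*X)))[0]-(np.array(u)+.5)/k for n,u,X in lo]
    return np.concatenate(e)
s=least_squares(f,[.55,.05,1.6,1.9],loss="soft_l1")
print(s.x, np.degrees(s.x[2])); print(np.round(f(s.x).reshape(-1,2),1).tolist())
np.save("p.npy",s.x); p=s.x
for nm,X in [("hinge",(.1,0,.1)),("edge",lid(1.9,.228,0,.025)),("edge+",lid(1.9,.228,.122,.025)),("edge-",lid(1.9,.228,-.122,.025)),("padshut",lid(0,.205,0,.025)),("pad",lid(1.9,.205,0,.025))]:
    print(nm,chest2w(p,X)[0].round(4))
print("beaker base",ray("side",257/k,316/k,0.003),"dishes",ray("side",268/k,395/k,.044),"bottle top",ray("top",556/k,235/k,.12),"rack",ray("top",565/k,380/k,.05))
for n in("top","side"):
    im=cv2.imread(f"pics/{n}0b.png")
    a=p[3]
    for loop in ([(-.1,-.12,.1),(-.1,.12,.1),(.1,.12,.1),(.1,-.12,.1)],[lid(a,.228,-.122,.025),lid(a,.228,.122,.025),lid(a,0,.122,.025),lid(a,0,-.122,.025)],[lid(a,.228,-.122,0),lid(a,.228,.122,0),lid(a,0,.122,0),lid(a,0,-.122,0)]):
        q=(proj(n,chest2w(p,loop))*k).astype(int); cv2.polylines(im,[q],True,(0,255,0),1)
    q=(proj(n,chest2w(p,lid(a,.205,0,.025)))*k).astype(int)[0]; cv2.circle(im,tuple(map(int,q)),3,(0,0,255),-1)
    cv2.imwrite(f"pics/{n}fit.png",im)
E
python3 fit.py
```

```text
[ 0.5558802  -0.00952269  1.48081305  1.88117451] 84.84433802465985
[[0.5, -2.0], [0.3, 1.0], [2.3, -3.6], [2.6, -1.1], [-0.7, 1.9], [-1.3, 3.1], [1.2, -0.9], [0.4, 3.9], [-1.2, -0.7], [-0.9, 2.3], [-0.5, -3.1], [5.7, -3.3], [-1.5, 0.3], [-1.1, 0.3]]
hinge [0.5649 0.0901 0.1   ]
edge [0.5736 0.187  0.3077]
edge+ [0.4521 0.198  0.3077]
edge- [0.6951 0.1761 0.3077]
padshut [ 0.5464 -0.1141  0.125 ]
pad [0.5729 0.1796 0.2859]
beaker base [0.68948498 0.14408415 0.003     ] dishes [0.53776828 0.20158527 0.044     ] bottle top [ 0.67429147 -0.218773    0.12      ] rack [ 0.49413473 -0.24408259  0.05      ]
```

View pics/sidefit.png

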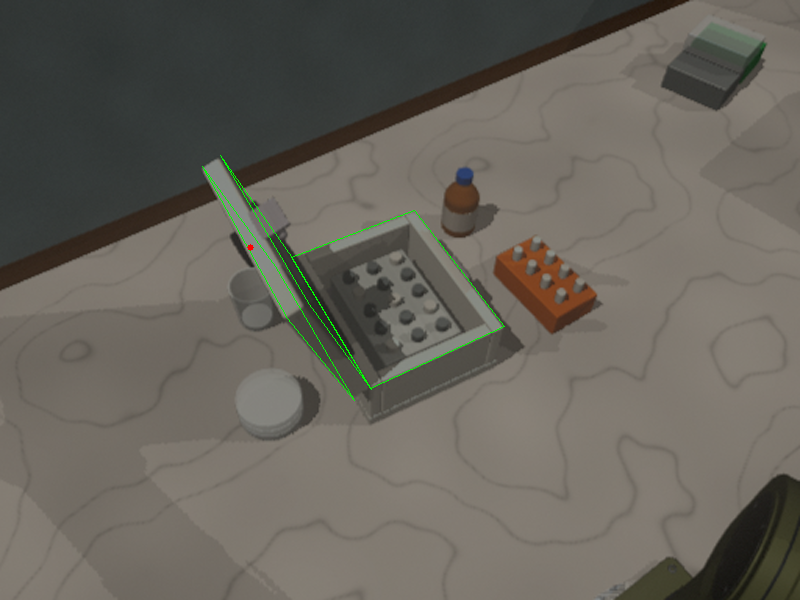

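View pics/topfit.png

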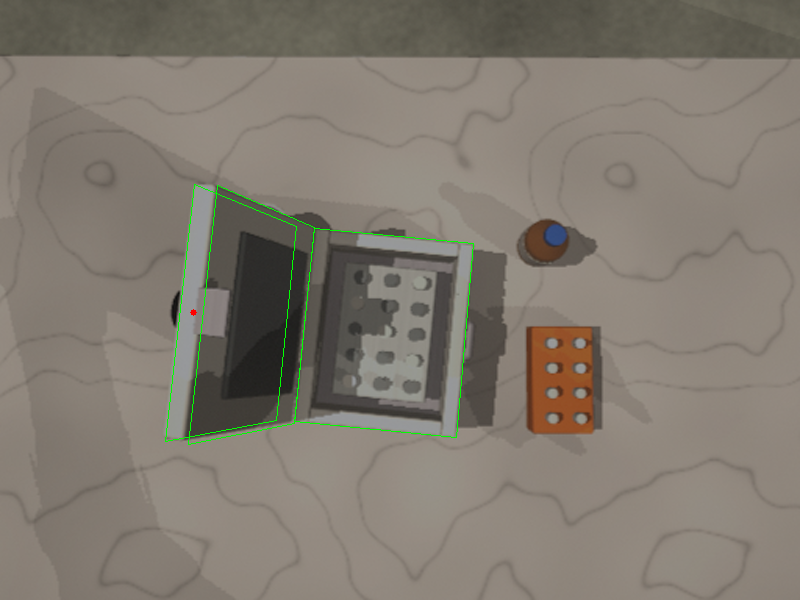

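The fit agrees to about 2–3 mm. The lid angle comes out at 1.88, close to the expected 1.9, and the pad when shut is at about (0.546, -0.114). Next I'll carry the closed fingers over the lid to its +y side.

```bash
cat > go.py <<'E'
from h import *
import sys
a=list(map(float,sys.argv[1:]))
s=r.get_state(); p=np.array(s["tool_pos"]); Rm=R.from_quat(s["eef_rot"]).as_matrix()
az=np.degrees(np.arctan2(Rm[1,0],Rm[0,0]))
print("t",round(s["clock"],2),"tcp",p.round(4),"az",round(az,2),"F",np.round(s["contact_force"],2),"q",np.round(s["q"],2),"open",round(s["opening"],2))
for i in range(0,len(a),3):
    print(a[i:i+3],"delta cm",(Rm.T@(np.array(a[i:i+3])-p)*100).round(2))
print("turn",round(-(-5.16-az),1))
E
python3 go.py 0.45 -0.35 0.40 0.56 -0.10 0.40
```

```text
t 1.1 tcp [ 0.2644 -0.5663  0.2497] az -64.97 F [-0.26 -0.23 -0.04] q [ 1.17  0.69 -0.19  1.57  0.16  0.9  -0.22] open 1.0
[0.45, -0.35, 0.4] delta cm [-11.75 -25.97 -15.03]
[0.56, -0.1, 0.4] delta cm [-29.75 -46.51 -15.03]
turn -59.8
```

>>> send_rows:
  series:
    - {"delta_pos": [-11.8, -26, -15], "turn": -60, "jaw": 1}
    - {"delta_pos": [-11.8, -26, -15], "turn": -60, "jaw": 1}
    - {"delta_pos": [-11.8, -26, -15], "turn": -60, "jaw": 1}
    - {"delta_pos": [-11.8, -26, -15], "turn": -60, "jaw": 1}
    - {"delta_pos": [-11.8, -26, -15], "turn": -60, "jaw": 1}
    - {"delta_pos": [-11.8, -26, -15], "turn": -60, "jaw": 1}
    - {"delta_pos": [-11.8, -26, -15], "turn": -60, "jaw": 1}
    - {"delta_pos": [-11.8, -26, -15], "turn": -60, "jaw": 1}

```text
clock: 1.77
tool_pos: [0.4526, -0.3462, 0.4019]
eef_rot: [0.998, -0.062, 0.002, 0.0]
contact_force: [1.5, -0.1, 0.1]
opening: 0.418
```

```bash
python3 go.py 0.56 -0.10 0.42 0.575 0.28 0.42
```

```text
t 1.77 tcp [ 0.4526 -0.3462  0.4019] az -7.14 F [ 1.53 -0.08  0.11] q [ 0.88  0.49 -0.51  1.5   0.25  1.21  0.2 ] open 0.42
[0.56, -0.1, 0.42] delta cm [  7.61 -25.77  -1.78]
[0.575, 0.28, 0.42] delta cm [  4.37 -63.66  -1.78]
turn -2.0
```

>>> send_rows:
  series:
    - {"delta_pos": [7.6, -26, -2], "turn": -2, "jaw": 1}
    - {"delta_pos": [7.6, -26, -2], "turn": -2, "jaw": 1}
    - {"delta_pos": [7.6, -26, -2], "turn": -2, "jaw": 1}
    - {"delta_pos": [7.6, -26, -2], "turn": -2, "jaw": 1}
    - {"delta_pos": [7.6, -26, -2], "turn": -2, "jaw": 1}
    - {"delta_pos": [7.6, -26, -2], "turn": -2, "jaw": 1}
    - {"delta_pos": [7.6, -26, -2], "turn": -2, "jaw": 1}
    - {"delta_pos": [7.6, -26, -2], "turn": -2, "jaw": 1}

```text
clock: 2.43
tool_pos: [0.5619, -0.0945, 0.4205]
eef_rot: [0.999, -0.044, 0.001, -0.002]
contact_force: [-0.4, -0.3, 1.0]
opening: 0.008
```

```bash
python3 go.py  0.58 0.2 0.42 0.59 0.29 0.42
```

```text
t 2.43 tcp [ 0.5619 -0.0945  0.4205] az -5.08 F [-0.38 -0.31  1.  ] q [ 0.41  0.49 -0.55  1.46  0.26  1.27 -0.25] open 0.01
[0.58, 0.2, 0.42] delta cm [ -0.81 -29.5    0.18]
[0.59, 0.29, 0.42] delta cm [ -0.61 -38.55   0.22]
turn 0.1
```

>>> send_rows:
  series:
    - {"delta_pos": [-0.6, -38.5, 0], "turn": 0, "jaw": 1}
    - {"delta_pos": [-0.6, -38.5, 0], "turn": 0, "jaw": 1}
    - {"delta_pos": [-0.6, -38.5, 0], "turn": 0, "jaw": 1}
    - {"delta_pos": [-0.6, -38.5, 0], "turn": 0, "jaw": 1}
    - {"delta_pos": [-0.6, -38.5, 0], "turn": 0, "jaw": 1}
    - {"delta_pos": [-0.6, -38.5, 0], "turn": 0, "jaw": 1}
    - {"delta_pos": [-0.6, -38.5, 0], "turn": 0, "jaw": 1}
    - {"delta_pos": [-0.6, -38.5, 0], "turn": 0, "jaw": 1}

```text
clock: 3.1
tool_pos: [0.5882, 0.2307, 0.4197]
eef_rot: [0.999, -0.05, 0.0, 0.001]
contact_force: [1.0, -0.5, 0.1]
opening: 0.002
```

```bash
python3 go.py  0.585 0.27 0.42 0.585 0.27 0.293
```

```text
t 3.1 tcp [0.5882 0.2307 0.4197] az -5.78 F [ 1.02 -0.54  0.07] q [-0.17  0.59 -0.54  1.26  0.3   1.36 -0.8 ] open 0.0
[0.585, 0.27, 0.42] delta cm [-0.72 -3.88 -0.04]
[0.585, 0.27, 0.293] delta cm [-0.73 -3.89 12.66]
turn -0.6
```

>>> send_rows:
  series:
    - {"delta_pos": [-0.7, -3.9, 0], "turn": 0, "jaw": 1}
    - {"delta_pos": [-0.7, -3.9, 0], "turn": 0, "jaw": 1}
    - {"delta_pos": [-0.7, -3.9, 12.6], "turn": 0, "jaw": 1}
    - {"delta_pos": [-0.7, -3.9, 12.6], "turn": 0, "jaw": 1}
    - {"delta_pos": [-0.7, -3.9, 12.6], "turn": 0, "jaw": 1}
    - {"delta_pos": [-0.7, -3.9, 12.6], "turn": 0, "jaw": 1}
    - {"delta_pos": [-0.7, -3.9, 12.6], "turn": 0, "jaw": 1}

```text
clock: 3.68
tool_pos: [0.5844, 0.2677, 0.2922]
eef_rot: [0.999, -0.05, -0.002, 0.002]
contact_force: [-0.1, 0.5, 0.4]
opening: 0.004
```

```bash
python3 - <<'E'
from h import *
import cv2
for n in("side","top"): cv2.imwrite(f"pics/{n}1.png",vision.snapshot(n))
cv2.imwrite("pics/b1.png",np.vstack([cv2.resize(cv2.imread(f"pics/{n}1.png")[60:320],(590,300)) for n in("side","top")]))
p=np.load("p.npy")
for cx in (.21,.15,.10,.07,.05): print(cx,chest2w(p,[cx,-.02,.293])[0])
E
python3 go.py $(python3 -c "
from h import *;p=np.load('p.npy')
print(*[round(v,4) for c in (.22,.15,.1,.07,.05,.25) for v in chest2w(p,[c,-.02,.293])[0]])")
```

```text
0.21 [0.59467029 0.19783046 0.293     ]
0.15 [0.58927857 0.13807321 0.293     ]
0.1 [0.58478548 0.0882755  0.293     ]
0.07 [0.58208962 0.05839687 0.293     ]
0.05 [0.58029238 0.03847778 0.293     ]
t 3.78 tcp [0.5863 0.2702 0.2964] az -5.74 F [0.73 0.12 0.31] q [-0.23  0.7  -0.52  1.43  0.37  1.1  -0.92] open 0.01
[0.5956, 0.2078, 0.293] delta cm [1.55 6.12 0.33]
[0.5893, 0.1381, 0.293] delta cm [ 1.62 13.12  0.31]
[0.5848, 0.0883, 0.293] delta cm [ 1.67 18.12  0.3 ]
[0.5821, 0.0584, 0.293] delta cm [ 1.7  21.12  0.29]
[0.5803, 0.0385, 0.293] delta cm [ 1.72 23.12  0.28]
[0.5983, 0.2377, 0.293] delta cm [1.52 3.12 0.34]
turn -0.6
```

View pics/b1.png

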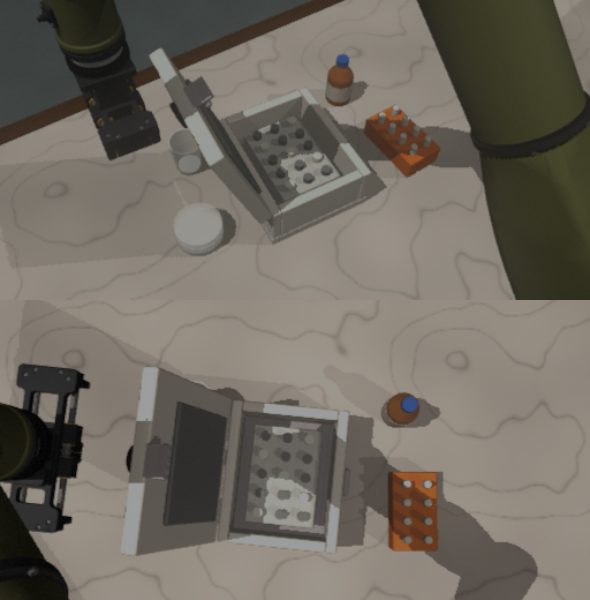

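>>> send_rows:
  series:
    - {"delta_pos": [0.5, 3, 0], "turn": 0, "jaw": 1}
    - {"delta_pos": [1, 5.5, 0], "turn": 0, "jaw": 1}
    - {"delta_pos": [1, 6, 0], "turn": 0, "jaw": 1}
    - {"delta_pos": [1, 6.5, 0], "turn": 0, "jaw": 1}
    - {"delta_pos": [1, 7, 0], "turn": 0, "jaw": 1}
    - {"delta_pos": [1, 7.5, 0], "turn": 0, "jaw": 1}
    - {"delta_pos": [1, 8, 0], "turn": 0, "jaw": 1}
    - {"delta_pos": [1, 8.5, 0], "turn": 0, "jaw": 1}

```text
clock: 4.45
tool_pos: [0.5862, 0.1854, 0.2943]
eef_rot: [0.999, -0.049, 0.0, -0.001]
contact_force: [-0.0, 2.2, 2.2]
opening: 0.003
```

>>> send_rows:
  series:
    - {"delta_pos": [0, 0.5, 0], "turn": 0, "jaw": 1}
    - {"delta_pos": [0, 1.1, 0], "turn": 0, "jaw": 1}
    - {"delta_pos": [0, 1.8, 0], "turn": 0, "jaw": 1}
    - {"delta_pos": [0, 2.5, 0], "turn": 0, "jaw": 1}
    - {"delta_pos": [0, 3.2, 0], "turn": 0, "jaw": 1}
    - {"delta_pos": [0, 3.9, 0], "turn": 0, "jaw": 1}
    - {"delta_pos": [0, 4.6, 0], "turn": 0, "jaw": 1}
    - {"delta_pos": [0, 5.3, 0], "turn": 0, "jaw": 1}

```text
clock: 5.12
tool_pos: [0.581, 0.1304, 0.2936]
eef_rot: [0.999, -0.05, -0.0, 0.0]
contact_force: [-0.0, 1.5, 0.5]
opening: 0.005
```

```bash
cat > pic.py <<'E'
from h import *
import cv2,sys
t=sys.argv[1]
ims=[vision.snapshot(n) for n in("side","top")]
cv2.imwrite(f"pics/{t}.png",np.vstack([cv2.resize(i[60:320],(590,300)) for i in ims]))
p=np.load("p.npy");s=r.get_state();x=np.array(s["tool_pos"]);c,sn=np.cos(p[2]),np.sin(p[2]);d=x[:2]-p[:2]
print("tcp in chest",(d@[c,sn]).round(4),(d@[-sn,c]).round(4),x[2].round(4),"F",np.round(s["contact_force"],2),"t",s["clock"])
E
python3 pic.py c2
```

```text
tcp in chest 0.1401 -0.0126 0.2934 F [ 0.18 -0.4  -0.31] t 5.2167
```

View pics/c2.png

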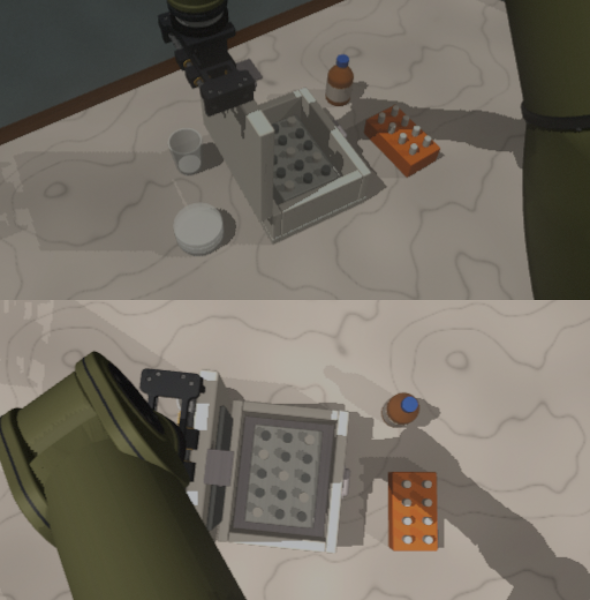

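>>> send_rows:
  series:
    - {"delta_pos": [0, 0.9, 0], "turn": 0, "jaw": 1}
    - {"delta_pos": [0, 1.9, 0], "turn": 0, "jaw": 1}
    - {"delta_pos": [0, 2.9, 0], "turn": 0, "jaw": 1}
    - {"delta_pos": [0, 3.9, 0], "turn": 0, "jaw": 1}
    - {"delta_pos": [0, 4.9, 0], "turn": 0, "jaw": 1}
    - {"delta_pos": [0, 5.8, 0], "turn": 0, "jaw": 1}
    - {"delta_pos": [0, 6.6, 0], "turn": 0, "jaw": 1}
    - {"delta_pos": [0, 7.2, 0], "turn": 0, "jaw": 1}

```text
clock: 5.88
tool_pos: [0.5738, 0.0578, 0.2935]
eef_rot: [0.999, -0.05, -0.0, 0.001]
contact_force: [0.1, -1.2, -0.1]
opening: 0.005
```

```bash
python3 pic.py c3
```

```text
tcp in chest 0.0685 -0.0119 0.2935 F [-0.28  0.68 -0.47] t 5.9833
```

View pics/c3.png

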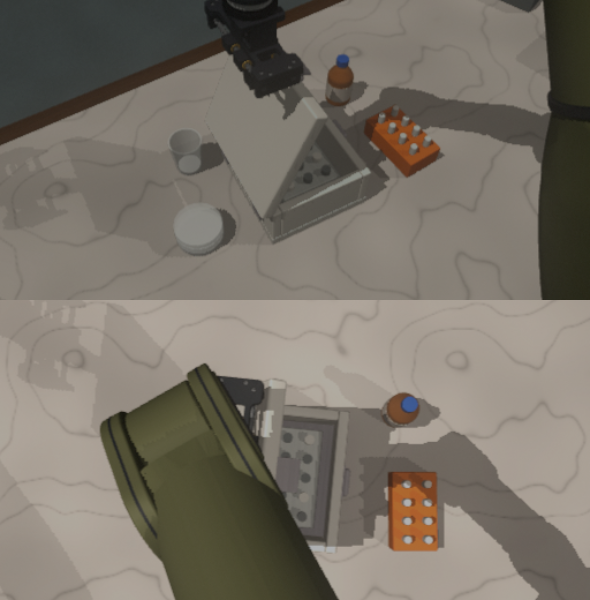

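The lid is past upright (about 1.15 rad) and moving away from the fingers. I'll back off and up so it can fall.

>>> send_rows:
  series:
    - {"delta_pos": [0, -2, -2], "turn": 0, "jaw": 1}
    - {"delta_pos": [0, -2, -6], "turn": 0, "jaw": 1}
    - {"delta_pos": [0, -2, -6], "turn": 0, "jaw": 1}
    - {"delta_pos": [0, -2, -6], "turn": 0, "jaw": 1}
    - {"delta_pos": [0, -2, -6], "turn": 0, "jaw": 1}
    - {"delta_pos": [0, -2, -6], "turn": 0, "jaw": 1}
    - {"delta_pos": [0, -2, -6], "turn": 0, "jaw": 1}
    - {"delta_pos": [0, -2, -6], "turn": 0, "jaw": 1}

```text
clock: 6.65
tool_pos: [0.5755, 0.0793, 0.3527]
eef_rot: [0.999, -0.05, -0.001, 0.0]
contact_force: [-1.0, 0.3, 0.3]
opening: 0.006
```

```bash
python3 pic.py c4
```

```text
tcp in chest 0.0905 -0.0118 0.3531 F [-0.15 -0.45 -0.85] t 6.75
```

View pics/c4.png

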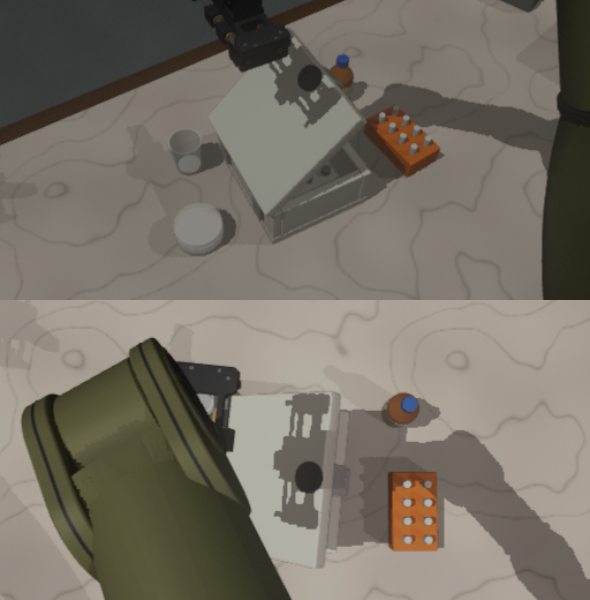

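```bash
python3 go.py $(python3 -c "
from h import *;p=np.load('p.npy')
print(*[round(v,4) for z in (.35,.22) for v in chest2w(p,[-.105,0,z])[0]])")
```

```text
t 6.75 tcp [0.5757 0.0795 0.3531] az -5.68 F [-0.15 -0.45 -0.85] q [ 0.11  0.56 -0.57  1.55  0.32  1.13 -0.62] open 0.0
[0.5464, -0.1141, 0.35] delta cm [-1.   19.56  0.32]
[0.5464, -0.1141, 0.22] delta cm [-0.99 19.55 13.32]
turn -0.5
```

>>> send_rows:
  series:
    - {"delta_pos": [-1, 19.6, 0], "turn": 0, "jaw": 1}
    - {"delta_pos": [-1, 19.6, 0], "turn": 0, "jaw": 1}
    - {"delta_pos": [-1, 19.6, 0], "turn": 0, "jaw": 1}
    - {"delta_pos": [-1, 19.6, 0], "turn": 0, "jaw": 1}
    - {"delta_pos": [-1, 19.6, 0], "turn": 0, "jaw": 1}
    - {"delta_pos": [-1, 19.6, 0], "turn": 0, "jaw": 1}
    - {"delta_pos": [-1, 19.6, 0], "turn": 0, "jaw": 1}
    - {"delta_pos": [-1, 19.6, 0], "turn": 0, "jaw": 1}

```text
clock: 7.42
tool_pos: [0.5468, -0.1131, 0.3537]
eef_rot: [0.999, -0.049, 0.0, -0.001]
contact_force: [0.6, 0.2, 0.2]
opening: 0.007
```

>>> send_rows:
  series:
    - {"delta_pos": [0, 0, 0], "turn": 0, "jaw": 1}
    - {"delta_pos": [0, 0, 0], "turn": 0, "jaw": 1}
    - {"delta_pos": [0, 0, 0], "turn": 0, "jaw": 1}
    - {"delta_pos": [0, 0, 0], "turn": 0, "jaw": 1}
    - {"delta_pos": [0, 0, 0], "turn": 0, "jaw": 1}
    - {"delta_pos": [0, 0, 0], "turn": 0, "jaw": 1}
    - {"delta_pos": [0, 0, 0], "turn": 0, "jaw": 1}
    - {"delta_pos": [0, 0, 0], "turn": 0, "jaw": 1}

```text
clock: 8.08
tool_pos: [0.5467, -0.1143, 0.3537]
eef_rot: [0.999, -0.05, 0.0, 0.0]
contact_force: [-0.0, -0.6, 0.1]
opening: 0.007
```

```bash
python3 pic.py c5
```

```text
tcp in chest -0.1053 -0.0002 0.3537 F [0.04 0.19 0.06] t 8.1833
```

View pics/c5.png

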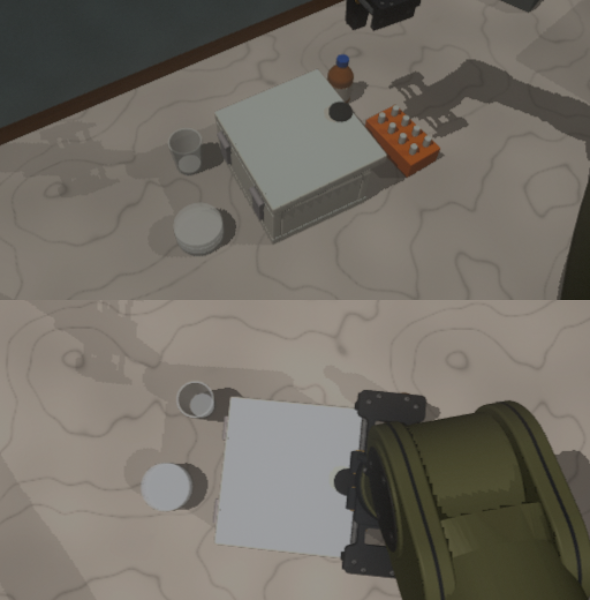

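The lid is down. The side view shows the pad at (341,111), so I'll check that against the model.

```bash
python3 - <<'E'
from h import *
import cv2
s=vision.snapshot("side"); cv2.imwrite("pics/pad.png",cv2.resize(s[120:200,240:360],(720,480),interpolation=cv2.INTER_CUBIC))
p=np.load("p.npy")
t=nets.trace("side","lid_pad"); print([(d["score"],d["region"].sum()) for d in t][:3])
g=cv2.cvtColor(s,cv2.COLOR_BGR2GRAY)[140:172,275:318]; m=(g<70).astype(np.uint8)
n,l,st,c=cv2.connectedComponentsWithStats(m); print(st,c)
for i in range(1,n):
    u,v=c[i]+[275,140]; print(u,v,ray("side",u,v,.142))
for a in(0,.03,.06,.1): print(a,proj("side",chest2w(p,lid(a,.205,0,.03))),chest2w(p,lid(a,.205,0,.03)))
E
```

```text
[(0.93, np.int64(10766))]
[[   0    0   43   32 1090]
 [  11    3   20   22  284]
 [  42   28    1    2    2]] [[21.04678899 15.35137615]
 [20.67253521 15.97887324]
 [42.         28.5       ]]
295.6725352112676 155.9788732394366 [ 0.54744616 -0.11397901  0.142     ]
317.0 168.5 [ 0.49526118 -0.13030195  0.142     ]
0 [[295.4470714  159.96227762]] [[ 0.54644471 -0.11409788  0.13      ]]
0.03 [[295.33726026 158.23375088]] [[ 0.54653386 -0.11310979  0.13613558]]
0.06 [[295.15194201 156.52775087]] [[ 0.54663951 -0.11193884  0.14223864]]
0.1 [[294.78567429 154.29115068]] [[ 0.54680587 -0.110095    0.15031598]]
```

View pics/pad.png

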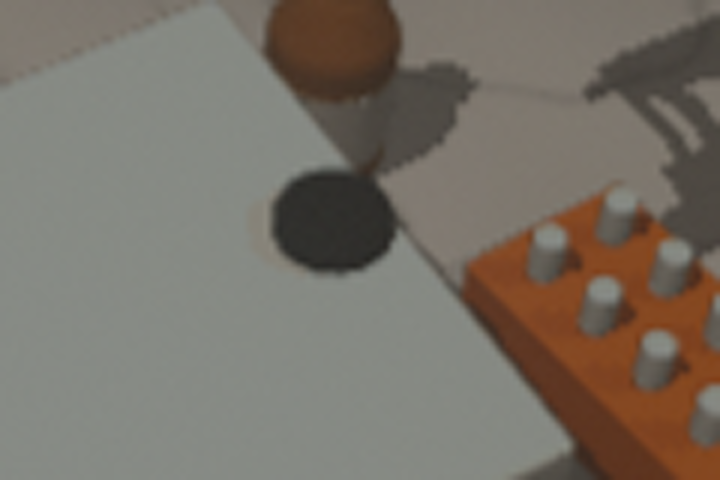

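The pad lies where the model puts it, within about 1 mm, and the TCP is above it. I'll descend.

>>> send_rows:
  series:
    - {"delta_pos": [0, 0, 4], "turn": 0, "jaw": 1}
    - {"delta_pos": [0, 0, 8], "turn": 0, "jaw": 1}
    - {"delta_pos": [0, 0, 12], "turn": 0, "jaw": 1}
    - {"delta_pos": [0, 0, 15], "turn": 0, "jaw": 1}
    - {"delta_pos": [0, 0, 17], "turn": 0, "jaw": 1}
    - {"delta_pos": [0, 0, 18], "turn": 0, "jaw": 1}
    - {"delta_pos": [0, 0, 18], "turn": 0, "jaw": 1}
    - {"delta_pos": [0, 0, 18], "turn": 0, "jaw": 1}

```text
clock: 8.95
tool_pos: [0.5472, -0.1142, 0.1743]
eef_rot: [0.999, -0.05, 0.0, -0.0]
contact_force: [0.4, 0.3, -0.2]
opening: 0.004
```

```bash
python3 go.py 0.547 -0.113 0.16
```

```text
t 8.95 tcp [ 0.5472 -0.1142  0.1743] az -5.68 F [ 0.45  0.28 -0.22] q [ 0.39  0.74 -0.46  1.83  0.49  0.69 -0.45] open 0.0
[0.547, -0.113, 0.16] delta cm [-0.03 -0.12  1.43]
turn -0.5
```

>>> send_rows:
  series:
    - {"delta_pos": [0, 0, 0.3], "turn": 0, "jaw": 1}
    - {"delta_pos": [0, 0, 0.6], "turn": 0, "jaw": 1}
    - {"delta_pos": [0, 0, 0.9], "turn": 0, "jaw": 1}
    - {"delta_pos": [0, 0, 1.1], "turn": 0, "jaw": 1}
    - {"delta_pos": [0, 0, 1.3], "turn": 0, "jaw": 1}
    - {"delta_pos": [0, 0, 1.5], "turn": 0, "jaw": 1}
    - {"delta_pos": [0, 0, 1.5], "turn": 0, "jaw": 1}

```text
clock: 9.53
tool_pos: [0.5465, -0.1144, 0.1584]
eef_rot: [0.999, -0.05, -0.0, 0.0]
contact_force: [0.0, 0.1, 0.5]
opening: 0.005
```

>>> send_rows:
  series:
    - {"delta_pos": [0, 0, 0.05], "turn": 0, "jaw": 1}
    - {"delta_pos": [0, 0, 0.1], "turn": 0, "jaw": 1}
    - {"delta_pos": [0, 0, 0.15], "turn": 0, "jaw": 1}
    - {"delta_pos": [0, 0, 0.2], "turn": 0, "jaw": 1}
    - {"delta_pos": [0, 0, 0.2], "turn": 0, "jaw": 1}

```text
clock: 9.95
tool_pos: [0.5468, -0.1144, 0.1574]
eef_rot: [0.999, -0.05, 0.0, 0.0]
contact_force: [-1.4, -1.2, 5.6]
opening: 0.006
```

>>> send_rows:
  series:
    - {"delta_pos": [0, 0, 0.05], "turn": 0, "jaw": 1}
    - {"delta_pos": [0, 0, 0.1], "turn": 0, "jaw": 1}
    - {"delta_pos": [0, 0, 0.15], "turn": 0, "jaw": 1}
    - {"delta_pos": [0, 0, 0.2], "turn": 0, "jaw": 1}
    - {"delta_pos": [0, 0, 0.2], "turn": 0, "jaw": 1}

```text
clock: 10.37
tool_pos: [0.5467, -0.1148, 0.1554]
eef_rot: [0.999, -0.05, 0.0, 0.001]
contact_force: [-0.7, -0.2, 6.2]
opening: 0.003
```

>>> send_rows:
  series:
    - {"delta_pos": [0, 0, 0.05], "turn": 0, "jaw": 1}
    - {"delta_pos": [0, 0, 0.1], "turn": 0, "jaw": 1}
    - {"delta_pos": [0, 0, 0.15], "turn": 0, "jaw": 1}
    - {"delta_pos": [0, 0, 0.2], "turn": 0, "jaw": 1}
    - {"delta_pos": [0, 0, 0.2], "turn": 0, "jaw": 1}

```text
clock: 10.78
tool_pos: [0.5467, -0.1151, 0.1528]
eef_rot: [0.999, -0.05, 0.0, 0.001]
contact_force: [-0.1, -2.5, 3.3]
opening: 0.004
```

>>> send_rows:
  series:
    - {"delta_pos": [0, 0, 0.05], "turn": 0, "jaw": 1}
    - {"delta_pos": [0, 0, 0.1], "turn": 0, "jaw": 1}
    - {"delta_pos": [0, 0, 0.15], "turn": 0, "jaw": 1}
    - {"delta_pos": [0, 0, 0.2], "turn": 0, "jaw": 1}
    - {"delta_pos": [0, 0, 0.2], "turn": 0, "jaw": 1}

```text
clock: 11.2
tool_pos: [0.5466, -0.1136, 0.1504]
eef_rot: [0.999, -0.049, -0.0, -0.001]
contact_force: [0.8, 0.7, -0.5]
opening: 0.004
```

>>> send_rows:
  series:
    - {"delta_pos": [0, 0, 0.05], "turn": 0, "jaw": 1}
    - {"delta_pos": [0, 0, 0.1], "turn": 0, "jaw": 1}
    - {"delta_pos": [0, 0, 0.1], "turn": 0, "jaw": 1}
    - {"delta_pos": [0, 0, 0.1], "turn": 0, "jaw": 1}

```text
clock: 11.53
tool_pos: [0.5466, -0.1141, 0.1496]
eef_rot: [0.999, -0.049, -0.0, -0.0]
contact_force: [-0.7, -0.1, -0.0]
opening: 0.004
```

Force rose to about 6 N and then fell to zero, so the catch snapped at z≈0.152. I'll keep going gently until I feel the shut pad.

>>> send_rows:
  series:
    - {"delta_pos": [0, 0, 0.05], "turn": 0, "jaw": 1}
    - {"delta_pos": [0, 0, 0.1], "turn": 0, "jaw": 1}
    - {"delta_pos": [0, 0, 0.15], "turn": 0, "jaw": 1}
    - {"delta_pos": [0, 0, 0.2], "turn": 0, "jaw": 1}
    - {"delta_pos": [0, 0, 0.2], "turn": 0, "jaw": 1}

```text
clock: 11.95
tool_pos: [0.5466, -0.1143, 0.1476]
eef_rot: [0.999, -0.049, -0.0, 0.0]
contact_force: [0.8, 0.5, 0.2]
opening: 0.004
```

>>> send_rows:
  series:
    - {"delta_pos": [0, 0, 0.05], "turn": 0, "jaw": 1}
    - {"delta_pos": [0, 0, 0.1], "turn": 0, "jaw": 1}
    - {"delta_pos": [0, 0, 0.1], "turn": 0, "jaw": 1}

```text
clock: 12.2
tool_pos: [0.5466, -0.1143, 0.1466]
eef_rot: [0.999, -0.05, -0.0, 0.0]
contact_force: [-0.1, -0.4, 0.3]
opening: -0.001
```

>>> send_rows:
  series:
    - {"delta_pos": [0, 0, 0.05], "turn": 0, "jaw": 1}
    - {"delta_pos": [0, 0, 0.05], "turn": 0, "jaw": 1}
    - {"delta_pos": [0, 0, 0.05], "turn": 0, "jaw": 1}

```text
clock: 12.45
tool_pos: [0.5466, -0.1143, 0.1462]
eef_rot: [0.999, -0.05, 0.0, 0.0]
contact_force: [-0.0, 0.0, 1.5]
opening: 0.006
```

>>> send_rows:
  series:
    - {"delta_pos": [0, 0, 0.04], "turn": 0, "jaw": 1}
    - {"delta_pos": [0, 0, 0.04], "turn": 0, "jaw": 1}
    - {"delta_pos": [0, 0, 0.04], "turn": 0, "jaw": 1}

```text
clock: 12.7
tool_pos: [0.5467, -0.1143, 0.1458]
eef_rot: [0.999, -0.05, 0.0, 0.0]
contact_force: [-0.2, 0.1, -0.3]
opening: 0.001
```

>>> send_rows:
  series:
    - {"delta_pos": [0, 0, 0.04], "turn": 0, "jaw": 1}
    - {"delta_pos": [0, 0, 0.04], "turn": 0, "jaw": 1}
    - {"delta_pos": [0, 0, 0.04], "turn": 0, "jaw": 1}

```text
clock: 12.95
tool_pos: [0.5467, -0.1143, 0.1454]
eef_rot: [0.999, -0.049, 0.0, 0.0]
contact_force: [0.0, 0.3, 0.6]
opening: 0.005
```

>>> send_rows:
  series:
    - {"delta_pos": [0, 0, 0.04], "turn": 0, "jaw": 1}
    - {"delta_pos": [0, 0, 0.04], "turn": 0, "jaw": 1}
    - {"delta_pos": [0, 0, 0.04], "turn": 0, "jaw": 1}

```text
clock: 13.2
tool_pos: [0.5466, -0.1143, 0.145]
eef_rot: [0.999, -0.049, 0.0, 0.0]
contact_force: [0.0, -0.2, -0.0]
opening: 0.004
```

>>> send_rows:
  series:
    - {"delta_pos": [0, 0, 0.04], "turn": 0, "jaw": 1}
    - {"delta_pos": [0, 0, 0.04], "turn": 0, "jaw": 1}
    - {"delta_pos": [0, 0, 0.04], "turn": 0, "jaw": 1}

```text
clock: 13.45
tool_pos: [0.5466, -0.1143, 0.1446]
eef_rot: [0.999, -0.05, 0.0, 0.0]
contact_force: [0.2, 0.3, 0.3]
opening: 0.002
```

>>> send_rows:
  series:
    - {"delta_pos": [0, 0, 0.04], "turn": 0, "jaw": 1}
    - {"delta_pos": [0, 0, 0.04], "turn": 0, "jaw": 1}
    - {"delta_pos": [0, 0, 0.04], "turn": 0, "jaw": 1}

```text
clock: 13.7
tool_pos: [0.5467, -0.1143, 0.1444]
eef_rot: [0.999, -0.05, 0.0, 0.0]
contact_force: [-1.4, -0.7, 2.6]
opening: 0.006
```

>>> send_rows:
  series:
    - {"delta_pos": [0, 0, 0.04], "turn": 0, "jaw": 1}
    - {"delta_pos": [0, 0, 0.04], "turn": 0, "jaw": 1}
    - {"delta_pos": [0, 0, 0.04], "turn": 0, "jaw": 1}

```text
clock: 13.95
tool_pos: [0.5467, -0.1143, 0.1443]
eef_rot: [0.999, -0.05, 0.0, 0.0]
contact_force: [-2.8, -0.4, 5.8]
opening: 0.007
```

>>> send_rows:
  series:
    - {"delta_pos": [0, 0, 0.04], "turn": 0, "jaw": 1}
    - {"delta_pos": [0, 0, 0.04], "turn": 0, "jaw": 1}
    - {"delta_pos": [0, 0, 0.04], "turn": 0, "jaw": 1}

```text
clock: 14.2
tool_pos: [0.5467, -0.1143, 0.1443]
eef_rot: [0.999, -0.05, 0.0, 0.0]
contact_force: [-2.2, 0.4, 8.7]
opening: 0.004
```

>>> send_rows:
  series:
    - {"delta_pos": [0, 0, 0.02], "turn": 0, "jaw": 1}
    - {"delta_pos": [0, 0, 0.02], "turn": 0, "jaw": 1}
    - {"delta_pos": [0, 0, 0.02], "turn": 0, "jaw": 1}
    - {"delta_pos": [0, 0, 0.02], "turn": 0, "jaw": 1}
    - {"delta_pos": [0, 0, 0.02], "turn": 0, "jaw": 1}
    - {"delta_pos": [0, 0, 0.02], "turn": 0, "jaw": 1}
    - {"delta_pos": [0, 0, 0.02], "turn": 0, "jaw": 1}
    - {"delta_pos": [0, 0, 0.02], "turn": 0, "jaw": 1}

```text
clock: 14.87
tool_pos: [0.5467, -0.1144, 0.1443]
eef_rot: [0.999, -0.05, 0.0, 0.0]
contact_force: [-2.9, -0.5, 10.7]
opening: 0.003
```

>>> send_rows:
  series:
    - {"delta_pos": [0, 0, 0], "turn": 0, "jaw": 1}
    - {"delta_pos": [0, 0, 0], "turn": 0, "jaw": 1}
    - {"delta_pos": [0, 0, 0], "turn": 0, "jaw": 1}
    - {"delta_pos": [0, 0, 0], "turn": 0, "jaw": 1}
    - {"delta_pos": [0, 0, 0], "turn": 0, "jaw": 1}
    - {"delta_pos": [0, 0, 0], "turn": 0, "jaw": 1}
    - {"delta_pos": [0, 0, 0], "turn": 0, "jaw": 1}
    - {"delta_pos": [0, 0, 0], "turn": 0, "jaw": 1}

```text
clock: 15.53
tool_pos: [0.5467, -0.1144, 0.1443]
eef_rot: [0.999, -0.05, 0.0, 0.0]
contact_force: [-2.6, 0.2, 10.2]
opening: 0.006
```

```bash
python3 pic.py c6
```

```text
tcp in chest -0.1052 -0.0003 0.1443 F [-3.39 -0.37 10.32] t 15.6333
```

View pics/c6.png

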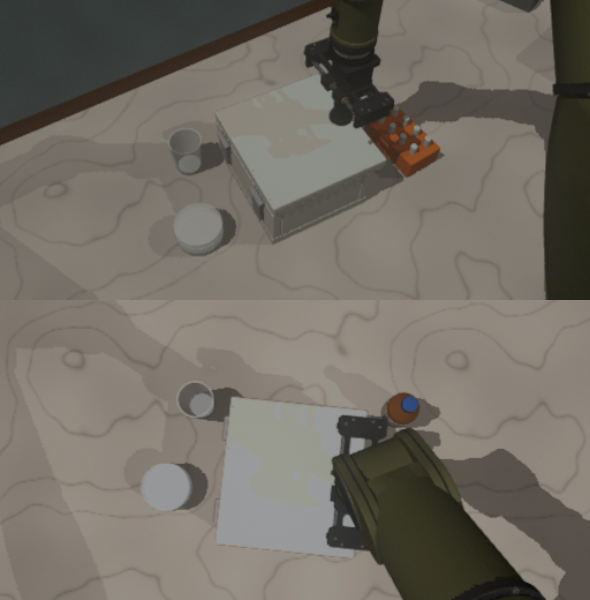

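The lid is shut. The press has held at about 10 N for 1.4 s, so I'll release.

>>> send_rows:
  series:
    - {"delta_pos": [0, 0, -0.1], "turn": 0, "jaw": 1}
    - {"delta_pos": [0, 0, -0.4], "turn": 0, "jaw": 1}
    - {"delta_pos": [0, 0, -2], "turn": 0, "jaw": 1}
    - {"delta_pos": [0, 0, -5], "turn": 0, "jaw": 1}
    - {"delta_pos": [0, 0, -9], "turn": 0, "jaw": 1}
    - {"delta_pos": [0, 0, -13], "turn": 0, "jaw": 1}
    - {"delta_pos": [0, 0, -18], "turn": 0, "jaw": 1}
    - {"delta_pos": [0, 0, -18], "turn": 0, "jaw": 1}

```text
clock: 16.3
tool_pos: [0.5499, -0.1138, 0.3298]
eef_rot: [0.999, -0.05, 0.006, 0.0]
contact_force: [0.9, 0.4, -0.9]
opening: 0.002
```

```bash
python3 - <<'E'
from h import *
import cv2
p=np.load("p.npy")
s=vision.snapshot("side"); cv2.imwrite("pics/end.png",cv2.resize(s,(768,576)))
g=cv2.cvtColor(s,cv2.COLOR_BGR2GRAY)[140:176,275:318]; m=(g<70).astype(np.uint8)
n,l,st,c=cv2.connectedComponentsWithStats(m)
for i in range(1,n): print(st[i],c[i]+[275,140])
for a in(0,.03,.06): print(a,proj("side",chest2w(p,lid(a,.205,0,.034))))
a=cv2.imread("pics/side0.png"); 
for l in("bottle","beaker","tube_rack","dishes"): print(l,[(round(d["score"],2),round(d["location"][0]*384,1),round(d["location"][1]*512,1)) for d in nets.boxes_of("side",l)][:1])
st=r.get_state(); print(st["contact_force"],st["clock"],st["tool_pos"])
E
```

```text
[22  3  7  8 25] [300.56 147.36]
[ 11  12  20  17 261] [295.52490421 160.14942529]
[37 27  1  1  1] [312. 167.]
[41 29  2  5  7] [316.71428571 171.14285714]
0 [[295.63063276 158.7327827 ]]
0.03 [[295.47377958 157.01275323]]
0.06 [[295.24057433 155.31636382]]
bottle [(0.57, 129.0, 298.6)]
beaker [(0.63, 190.0, 161.8)]
tube_rack [(0.73, 182.6, 258.9)]
dishes [(0.87, 256.1, 172.5)]
[-0.22959957  0.43385349 -0.69581966] 16.55 [ 0.54540547 -0.11459537  0.3212628 ]
```

View pics/end.png

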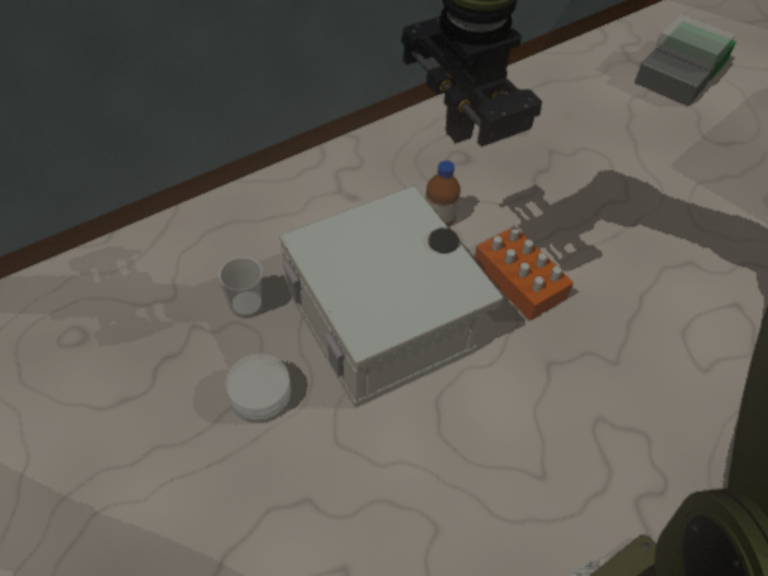

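```bash
python3 -c "
from plant import order
print(order.finish_job())"
```

```text
the job is handed in; nothing more can be done
None
```

The chest is shut and the job is handed in at about 16.6 s; no verdict was reported.

- **Closing:** I pushed the lid past upright to about 1.15 rad by eye and let it swing down untouched. It came to rest on the catch at about 0.06 rad.
- **Pressing:** The catch snapped with the fingers at about 6 N. I then felt for the pad and held 10–11 N for about 1.4 s before letting go. During the hold there was also a side force of about 3 N. No force reading passed 11 N, but readings came only at the end of each move.
- **Last checks:** In the final picture the pad had dropped about 4 px, which matches 0.06 to 0 rad. Its absolute pixel position was 1.4 px off the model, which is within calibration error. The hand was clear of the lid, and the force readings were only noise.
- **Bystanders:** Bottle, beaker and dishes were detected within about 4 px of where they started. The network's final tube rack hit was false, landing on the chest, so I judged the rack by eye, and it looked unmoved.

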